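# Clear the drip tray into the carry tote

## Robot

A 6-joint arm with a two-finger parallel gripper is mounted at the origin on the work surface. World frame = base frame: x ahead of the robot, y to its left, z up, the work surface at z = 0. Lengths are in mm, angles in rad, forces in N, time in s.
With the tool pointing down it reaches from about 275 to 825 mm from the base axis. Payload 5.2 kg.
Tool frame: the origin (TCP) lies at the very end of the fingers, on their centre line; the grasp point (between the pads) lies 19 mm behind it; z points along the fingers, y is the line along which they close (so a half turn about z gives the same grasp; the last joint's range is limited). The gripper opens to 93 mm and grips with 3 to 60 N. Pads are 15 mm wide; open, the fingers measure 128 mm over their backs; the gripper's body (75 mm by 188 mm) begins 65 mm behind the grasp point.
Start: joints at [-1.468, 0.259, 1.535, -0, 1.348, -0.203], TCP at [165.602, -524.481, 181.453] pointing down, gripper open.
Joint ranges: [-3.14, 3.14], [-0.91, 2.08], [0.19, 2.58], [-1.22, 4.36], [0.22, 2.71], [-3.12, 3.12]. Speed limits (rad/s): [2.57, 2.57, 3.14, 3.14, 3.14, 3.14].

## Interface

Orientations are given as [roll, pitch, yaw] about the fixed x, y, z axes, in that order (R = Rz(yaw) Ry(pitch) Rx(roll)).
In Python, from bench import robot gives the robot as it stands. The module is installed in compiled form; this text tells all that it offers. Calls block until the motion is done:
- robot.move_ptp(position, orientation): joint-space move of the TCP to a pose.
- robot.move_linear(position, ori=None, speed=150, f_stop=None): straight line of the TCP; ori=None keeps the orientation; speed is the mean speed in mm/s. With f_stop (N) it stops when the force on the tool has changed by that much, and returns True; else False.
- robot.move_j(angles): joint-space move.
- robot.move_gripper(opening): opening from 0.0 (shut) to 1.0 (fully open); the grip force is fixed at half the most; returns when the fingers have stopped.
- robot.sleep(seconds).
- robot.inverse_kinematics(position, orientation): joint angles nearest the present ones, or None.
- robot.get_image(name): name is "side" or "top" or "wrist"; returns a dict with "img" (420x560x3 uint8, blue, green, red), "fovy" (degrees; the focal length in pixels is half the picture's height over the tangent of half this angle, whatever the lens; pixels are square), "cx", "cy" (the principal point, pixels), "k1" (the pictures are not rectified: a ray, as slopes to the right and down, at radius r is drawn at 1 + k1 r^2 times it, then the intrinsics apply), "eye" and "orientation" of the camera in the world. Camera axes: x right, y down, z forward; pixel columns grow to the right and rows downward; lengths in mm; the calibration is good to about 2 mm. A picture is of the moment at which its call begins. There is no depth.
A pose or a line that the arm cannot do raises robot.MotionError and nothing moves.
- robot.hand_in(): hands the job in; it is judged then, once.
Readings, each from a call of its own:
- robot.current_t(): time.
- robot.current_qpos(): joint angles.
- robot.current_joint_vel(): joint speeds.
- robot.current_joint_efforts(): joint torques, N m.
- robot.current_tcp_pos(): TCP position.
- robot.current_eef_rot(): TCP orientation.
- robot.current_contact_force(): force on the tool from outside, world axes, zero at the start.
- robot.current_ft_torque(): the same for the moment, N m.
- robot.current_gripper_width(): opening from 0.0 (shut) to 1.0 (fully open).
- robot.current_finger_force(): force on a finger pad.
Only numpy, scipy, OpenCV 4.12 (cv2) and the standard library are available. Lean on these libraries where they do the work, as an engineer would, in place of code of your own. Each camera call takes 0.05 s, during which the arm holds its last target. There are 200 camera calls.

## Task

The washing-up is dry: collect the steel mug and the soap box from the green drip tray into the yellow carry tote, setting them down rather than dropping them. The mug goes upright in the blue-floored bay; the soap box, which stands on end, must first be laid flat on the red trivet with its steel clip facing up and let go, then taken up again and laid flat, clip up, in the white-floored bay. Leave the glass jar and the wooden spoon alone.

Things in the scene. Friction and masses are not known exactly. Their poses are not given: they have to be found in the camera images.
- tray: green plastic drip tray, fixed, 200 (x) x 310 (y) x 18 mm high, floor and walls 5 mm thick; origin under its centre. The mug and the soap box stand in it side by side along its y axis, 95 to 180 mm apart, either one on either side
- mug: open steel mug standing upright, 62 mm diameter, 78 mm high, wall 3 mm; origin under its centre, z up; its handle is on its +y side, reaching 53 mm from the axis, between 27 and 65 mm high. At the start the handle points to the robot's left, within 0.65 rad; it can be gripped across its x axis
- soapbox: closed blue plastic soap box with a white seam, standing on its short end: 62 mm (own x) x 34 mm (own y) x 95 mm (own z); origin at the centre of the end it stands on. A steel clip 22 mm wide stands 5 mm proud of its +y broad face, from z 46 to 86 mm; at the start it looks towards the robot's left, within 0.6 rad. Clip up means its own y axis points up
- soapbox_mid (a point): centre of the soap box: 17 mm above what it lies on when flat
- trivet: red round silicone trivet, fixed, 160 mm diameter, 8 mm thick; origin under its centre
- tote: yellow carry tote, fixed, 250 (x) x 275 (y) x 65 mm high, walls 5 mm, floor 5 mm thick; origin under its centre. A 5 mm thick, 45 mm high divider along its x axis at y = 0 splits it into two bays, each 240 (x) by 130 mm (y): blue floor on its -y side (centre y = -70 mm), white floor on its +y side (centre y = +70 mm)
- jar: glass jar with red twist cap, 70 mm diameter, 110 mm high, bystander beyond the trivet; origin under its centre
- spoon: wooden spoon lying beyond the tote, bystander; origin under its middle, own x along its length
There are look-alikes about, which are no part of the job. What is shaped like the soapbox but black, pink or purple is not meant.

How it is judged (in metres and radians):
On the way:
1. the soap box lies flat on the trivet, clip up, let go (angle between soapbox's own y axis and vertical below 0.2 rad and horizontal distance between soapbox_mid and trivet below 0.065 m and height (world z) of soapbox_mid between 0.02 and 0.033 m and contact force between the fingers and soapbox below 0.2 N and linear speed of soapbox below 0.03 m/s), for 0.2 s.
At the end, for the whole second after the job is handed in: the mug stands upright (within 0.15 rad) on the blue floor of the tote, the soap box lies flat on the white floor with its clip up (within 0.15 rad), both resting on the floor of their bay (not on the divider) and still (below 0.03 m/s) (x of mug in the frame of tote between -0.125 and 0.125 m and y of mug in the frame of tote between -0.1375 and 0 m and z of mug in the frame of tote below 0.013 m and linear speed of each of mug, soapbox below 0.03 m/s and angle between mug's own z axis and vertical below 0.15 rad and x of soapbox_mid in the frame of tote between -0.125 and 0.125 m and y of soapbox_mid in the frame of tote between 0 and 0.1375 m and z of soapbox_mid in the frame of tote below 0.032 m and angle between soapbox's own y axis and vertical below 0.15 rad); the robot touches nothing.
It fails at once if the jar is shoved more than 30 mm or tipped over (distance of jar from where it was at the start of the episode above 0.03 m or angle between jar's own z axis and vertical above 0.5 rad).
It fails at once if the spoon is shoved more than 40 mm (distance of spoon from where it was at the start of the episode above 0.04 m).
It fails at once if the mug or soap box is dropped into the tote (falls free at over 0.75 m/s, some 30 mm of fall) ((linear speed of mug above 0.75 m/s and horizontal distance between mug and tote below 0.19 m and height (world z) of mug below 0.06 m and contact force between the fingers and mug below 0.3 N) or (linear speed of soapbox above 0.75 m/s and horizontal distance between soapbox_mid and tote below 0.19 m and height (world z) of soapbox_mid below 0.08 m and contact force between the fingers and soapbox below 0.3 N)).
It also fails if it takes over 61 s, if anything falls off the work surface, if the arm or the gripper's body presses on something with over 40 N, if the wrist force passes 120 N, or if a joint passes its speed limit or range.

## Working session

There is one attempt and no reset: what is moved stays moved. The work goes in short steps, each a Python script; the robot and the scene stay as the last script left them, time stands still between calls to the robot, and variables do not carry over. Pictures are saved under pics/ and viewed, at most 10 in all, crops included, and the job is handed in when it is done.

```bash
mkdir -p pics; cat > h.py <<'E'
import numpy as np, cv2
from scipy.spatial.transform import Rotation as R
from bench import robot
def cam(n):
    d=robot.get_image(n); d['n']=n; return d
def f(d): return d['img'].shape[0]/2/np.tan(np.radians(d['fovy'])/2)
def Rc(d):
    o=np.array(d['orientation'],float); return o if o.shape==(3,3) else R.from_euler('xyz',o).as_matrix()
def K(d): return np.array([[f(d),0,d['cx']],[0,f(d),d['cy']],[0,0,1]])
def rays(d,uv):
    uv=np.array(uv,float).reshape(-1,1,2)
    n=cv2.undistortPoints(uv,K(d),np.array([d['k1'],0,0,0.]),None,None,None).reshape(-1,2)
    return np.c_[n,np.ones(len(n))]@Rc(d).T
def plane(d,uv,z):
    r=rays(d,uv); e=np.array(d['eye'],float); return e+r*((z-e[2])/r[:,2])[:,None]
def proj(d,P):
    c=(np.array(P,float).reshape(-1,3)-d['eye'])@Rc(d); n=c[:,:2]/c[:,2:]
    return n*(1+d['k1']*(n**2).sum(1,keepdims=True))*f(d)+[d['cx'],d['cy']]
E
python3 - <<'E'
from h import *
for n in("top","side"):
    d=cam(n); cv2.imwrite(f'pics/{n}0.png',d['img']); print(n,d['fovy'],d['cx'],d['cy'],d['k1'],d['eye'],d['orientation'])
E
```

```text
top 42.1890544166271 278.77225903771256 208.27566725133397 0.009544860744637486 [ 540.78932344   84.13229453 1362.08787046] [-3.09887678  0.01694577 -1.5426011 ]
side 55.42434063441302 279.42202051197347 208.80984416749263 -0.08670101812900213 [137.67213407 701.7128752  600.54467464] [-2.18793158  0.01591933 -2.51525176]
```

View pics/top0.png

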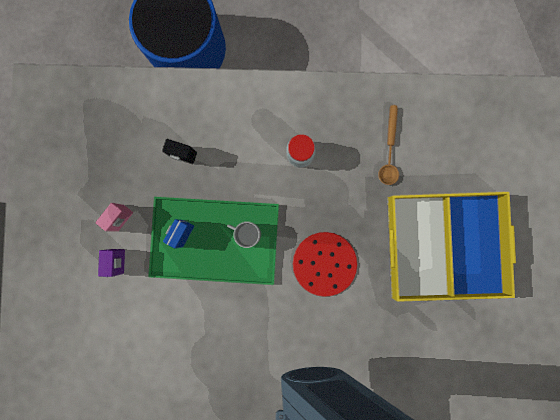

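View pics/side0.png

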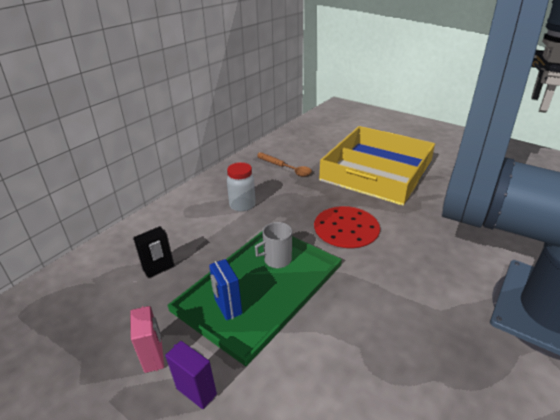

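The top view shows the green tray at (215,240), with the mug at (246,235) and its handle to the left. A blue box stands in the tray at (178,234). The trivet is at (325,264), the tote at (452,247) with its white bay on the left, the jar at (301,148) and the spoon at (390,150).

The soap box candidates are blue (178,234), black (180,150), pink (113,217) and purple (111,263). Blue, standing in the tray, is the one that fits. I'll confirm it in a crop and measure.

```bash
python3 - <<'E'
from h import *
t=cam("top"); s=cam("side")
def mask(d,lo,hi,roi):
    h=cv2.cvtColor(d['img'],cv2.COLOR_BGR2HSV); m=cv2.inRange(h,lo,hi); z=np.zeros_like(m); x0,y0,x1,y1=roi; z[y0:y1,x0:x1]=m[y0:y1,x0:x1]; return z
def big(m): return max(cv2.findContours(m,cv2.RETR_EXTERNAL,cv2.CHAIN_APPROX_NONE)[0],key=cv2.contourArea)
m=mask(t,(0,120,80),(8,255,255),(285,225,365,305))|mask(t,(172,120,80),(180,255,255),(285,225,365,305))
e=cv2.fitEllipse(cv2.convexHull(big(m))); print('trivet',e,plane(t,e[0],8))
m=mask(t,(20,100,60),(35,255,255),(370,170,540,320)); r=cv2.minAreaRect(big(m)); b=cv2.boxPoints(r); print('tote',b.tolist(),plane(t,b,65).round(1).tolist())
m=mask(t,(45,100,30),(80,255,255),(140,180,290,300)); r=cv2.minAreaRect(big(m)); b=cv2.boxPoints(r); print('tray',plane(t,b,18).round(1).tolist())
a=cv2.resize(t['img'][205:265,150:275],None,fx=4.8,fy=4.8,interpolation=cv2.INTER_CUBIC)[:290,:600]
c=cv2.resize(s['img'][210:330,190:310],None,fx=2.4,fy=2.4,interpolation=cv2.INTER_CUBIC)
o=np.zeros((580,600,3),np.uint8); o[:a.shape[0],:a.shape[1]]=a; o[290:290+c.shape[0],:c.shape[1]]=c[:290]
cv2.imwrite('pics/crop.png',o)
E
```

```text
trivet ((324.6333312988281, 263.7913818359375), (64.06352996826172, 64.4632568359375), 127.64495849609375) [[463.63516951  -8.66634562   8.        ]]
tote [[387.283935546875, 195.23159790039062], [512.8931274414062, 190.90023803710938], [516.5653686523438, 297.3943176269531], [390.9561767578125, 301.7256774902344]] [[633.7, -149.5, 65.0], [652.0, -445.2, 65.0], [401.7, -456.1, 65.0], [382.4, -163.0, 65.0]]
tray [[420.3, 426.5, 18.0], [619.7, 421.7, 18.0], [608.7, 109.9, 18.0], [410.3, 116.7, 18.0]]
```

View pics/crop.png

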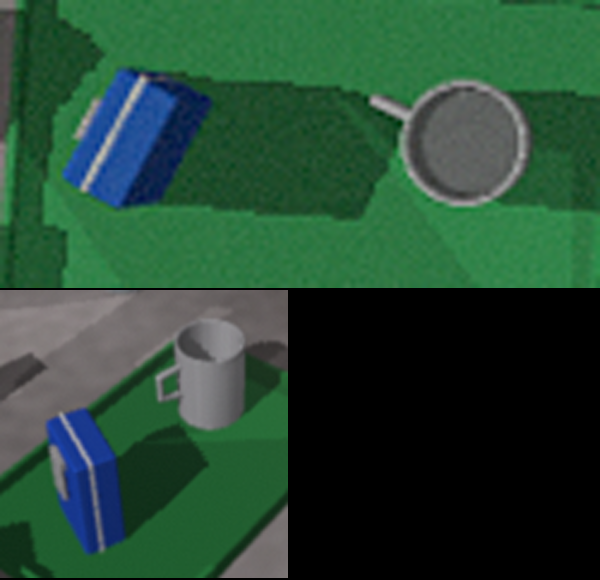

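The crop confirms it: a blue box with a white seam, its steel clip facing left, and the mug handle pointing left and up. Next I compute both poses and check reachability of the tilted grasp, which comes from the clip side and ends pointing forward and down on the trivet.

```bash
cat >> h.py <<'E'
def ori(yclose,d):
    d=np.array(d,float); d/=np.linalg.norm(d); y=np.array(yclose,float); y-=d*(y@d); y/=np.linalg.norm(y)
    return R.from_matrix(np.c_[np.cross(y,d),y,d]).as_euler('xyz')
def hv(a): return np.array([np.cos(a),np.sin(a),0])
U=np.array([0,0,1.])
def tcp(g,d): # grasp point -> TCP
    d=np.array(d,float)/np.linalg.norm(d); return np.array(g,float)+19*d
E
python3 - <<'E'
from h import *
t=cam("top")
c=lambda x,y:(150+x/4.8-.4,205+y/4.8-.4)
P=plane(t,[c(83,190),c(143,78)],100); S=P.mean(0); v=P[1]-P[0]; yaw=np.arctan2(v[1],v[0]); print('soap',S,yaw,np.linalg.norm(v))
M=plane(t,[c(465,143)],83)[0]; H=plane(t,[c(375,100)],65)[0]; print('mug',M,'handle dir',np.arctan2(*(H-M)[1::-1])-np.pi/2)
print('jar',plane(t,[(301,148)],110),'pink/purple',plane(t,[(113,217),(111,263)],95))
T=np.array([463.6,-8.7])
for a in np.radians([25,35,45]):
    for sg in(1,-1):
        xs,ys=hv(yaw),hv(yaw+np.pi/2)
        d=-U*np.cos(a)-ys*np.sin(a)
        q=robot.inverse_kinematics(tcp([S[0],S[1],60],d).tolist(),ori(sg*xs,d).tolist())
        print('pick',np.degrees(a),sg,None if q is None else np.round(q,2))
        for fy in np.radians([-90,-60,-30,0,30,60,90]):
            X=hv(fy-np.pi/2); d2=hv(fy)*np.cos(a)-U*np.sin(a)
            q=robot.inverse_kinematics(tcp([*T,30],d2).tolist(),ori(sg*X,d2).tolist())
            if q is not None: print('   lay',np.degrees(fy),np.round(q,2))
E
```

```text
soap [531.05177614 350.77447222 100.        ] -0.45860471840954536 61.26462531991922
mug [531.35887317 181.47600847  83.        ] handle dir -0.4028803092373143
jar [[734.50310576  59.41690301 110.        ]] pink/purple [[563.26686767 494.10590864  95.        ]
 [456.02363366 494.3224496   95.        ]]
pick 25.0 1 [ 0.55  0.8   1.07 -0.23  1.64  1.03]
   lay -90.0 [ 0.44  0.82  1.77 -0.98  1.41 -2.08]
   lay 59.99999999999999 [-1.09  0.73  2.15  0.93  1.29 -1.34]
   lay 90.0 [-0.85  0.83  1.74  0.64  1.59 -1.2 ]
pick 25.0 -1 [ 0.55  0.8   1.07 -0.23  1.64 -2.11]
   lay -90.0 [ 0.44  0.82  1.77 -0.98  1.41  1.07]
   lay 59.99999999999999 [-1.09  0.73  2.15  0.93  1.29  1.8 ]
   lay 90.0 [-0.85  0.83  1.74  0.64  1.59  1.94]
pick 35.0 1 [ 0.58  0.93  0.89 -0.31  1.85  1.04]
   lay -90.0 [ 0.38  0.7   1.82 -0.91  1.28 -2.17]
   lay 29.999999999999996 [-1.17  0.55  2.57  1.43  0.96 -1.54]
   lay 59.99999999999999 [-1.01  0.58  2.17  0.9   1.18 -1.2 ]
   lay 90.0 [-0.81  0.71  1.79  0.61  1.47 -1.14]
pick 35.0 -1 [ 0.58  0.93  0.89 -0.31  1.85 -2.1 ]
   lay -90.0 [ 0.38  0.7   1.82 -0.91
[... 171 characters left out ...]
  0.61  1.47  2.  ]
pick 45.0 1 [ 0.61  1.07  0.7  -0.39  2.06  1.01]
   lay -90.0 [ 0.31  0.58  1.86 -0.83  1.15 -2.3 ]
   lay -29.999999999999996 [ 0.07  0.33  2.52  3.98  0.56 -1.88]
   lay 29.999999999999996 [-0.99  0.33  2.5   1.33  0.81 -1.14]
   lay 59.99999999999999 [-0.92  0.45  2.17  0.84  1.07 -1.02]
   lay 90.0 [-0.75  0.59  1.84  0.56  1.35 -1.06]
pick 45.0 -1 [ 0.61  1.07  0.7  -0.39  2.06 -2.13]
   lay -90.0 [ 0.31  0.58  1.86 -0.83  1.15  0.84]
   lay -29.999999999999996 [0.07 0.33 2.52 3.98 0.56 1.27]
   lay 29.999999999999996 [-0.99  0.33  2.5   1.33  0.81  2.  ]
   lay 59.99999999999999 [-0.92  0.45  2.17  0.84  1.07  2.12]
   lay 90.0 [-0.75  0.59  1.84  0.56  1.35  2.08]
```

```bash
cat >> h.py <<'E'
S=np.array([531.,350.8,5.]); SY=-.459; XS,YS=hv(SY),hv(SY+np.pi/2); A=np.radians(35)
D1=-U*np.cos(A)-YS*np.sin(A); O1=ori(XS,D1).tolist()
G1=S+52*U+6*YS
def L(p,**k): return robot.move_linear(np.array(p).tolist(),**k)
E
python3 - <<'E'
from h import *
robot.move_ptp((tcp(G1,D1)-110*D1).tolist(),O1)
w=cam("wrist"); im=w['img'].copy()
C=[S+x*XS+y*YS+95*U for x in(-31,31) for y in(-17,17)]
for p in proj(w,C): cv2.circle(im,tuple(int(v) for v in p.round()),4,(0,0,255),1)
cv2.imwrite('pics/w1.png',im); print(robot.current_t(),proj(w,C).round().tolist(),w['eye'],w['orientation'])
E
```

```text
3.9167 [[244.0, 250.0], [241.0, 230.0], [307.0, 250.0], [309.0, 229.0]] [635.00813811 557.87122979 256.78337696] [ 2.26963523e+00  3.12972579e-04 -4.61212099e-01]
```

View pics/w1.png

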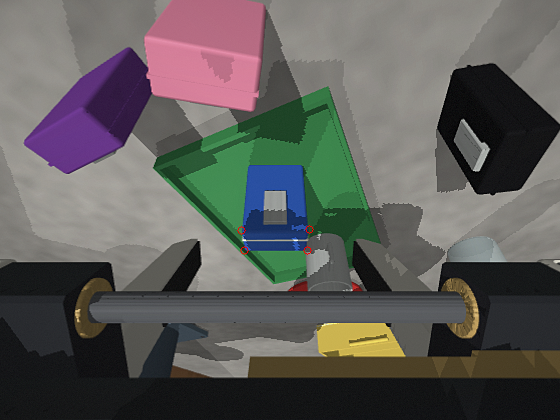

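The wrist view shows the blue box at (275,215) with its clip at (275,207). The predicted top corners, (241–309, 229–250), lie on its top end, so I'll grasp.

```bash
cat >> h.py <<'E'
T=np.array([463.6,-8.7,8.]); FY=np.pi/2
D2=hv(FY)*np.cos(A)-U*np.sin(A); O2=ori(hv(FY-np.pi/2),D2).tolist()
G2=T+23*U-5*hv(FY)
E
python3 - <<'E'
from h import *
print(L(tcp(G1,D1),speed=120,f_stop=15),robot.current_tcp_pos(),tcp(G1,D1))
robot.move_gripper(0.0); print(robot.current_gripper_width(),robot.current_finger_force(),robot.current_contact_force())
L(tcp(G1,D1)+[0,0,140],speed=150)
print(robot.current_gripper_width(),robot.current_finger_force(),robot.current_t())
robot.move_ptp((tcp(G2,D2)+[0,0,60]).tolist(),O2)
print(robot.current_t(),robot.current_finger_force())
cv2.imwrite('pics/s1.png',cam('side')['img'])
E
```

```text
False [529.38600381 346.84840584  42.09237869] [528.82995326 346.40900538  41.43611116]
0.6321081818887268 30.00021893531084 [0.19271659 1.35922048 0.40704685]
0.6333104769747542 29.99997440725565 6.7667
8.5333 29.82262020930648
```

View pics/s1.png

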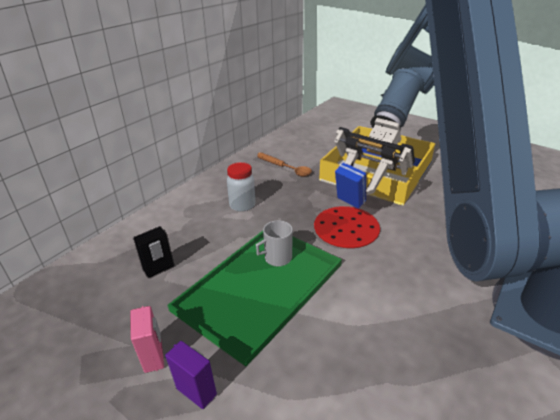

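```bash
python3 - <<'E'
from h import *
w=cam('wrist')['img']; s=cam('side'); print(robot.current_tcp_pos(),robot.current_eef_rot(),O2)
g=np.array(robot.current_tcp_pos())-19*D2
Z=-hv(FY);X=hv(0)
c=cv2.resize(s['img'][110:230,310:430],None,fx=3.5,fy=3.5,interpolation=cv2.INTER_CUBIC)
C=[g+x*X+(y-6)*U+(z-52)*Z for x in(-31,31) for y in(-17,17) for z in (0,95)]
for p in proj(s,C): cv2.circle(c,tuple(int(v) for v in ((p-[310,110])*3.5)),4,(0,0,255),1)
cv2.imwrite('pics/c2.png',np.hstack([c,cv2.resize(w,(380,420))]))
E
```

```text
[463.82713059   2.55319854  80.05393181] [ 3.14147019 -0.95939158  1.57310343] [3.141592653589793, -0.9599310885968814, 1.5707963267948966]
```

View pics/c2.png

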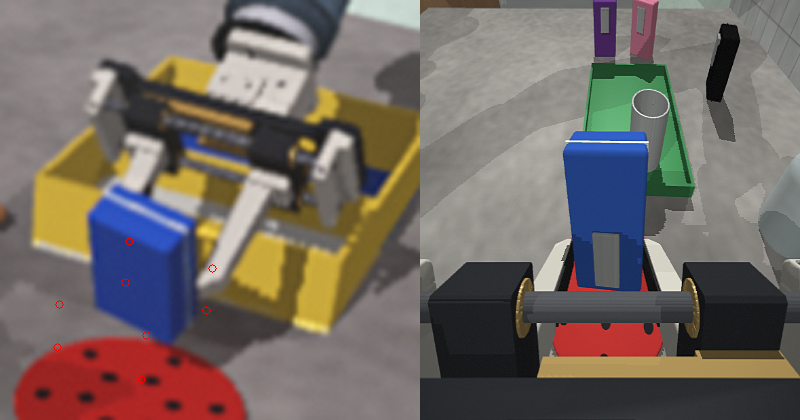

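The box has turned about the finger axis in the grip. The side crop shows it nearly vertical at (140,260), and the wrist view shows the clip facing the gripper at (605,260). I'll measure its tilt by casting rays onto the planes of its two side faces.

```bash
python3 - <<'E'
from h import *
w=cam('wrist'); s=cam('side'); p=np.array(robot.current_tcp_pos()); g=p-19*D2
print('grasp',g.round(1), robot.current_finger_force(), robot.current_gripper_width())
def onx(d,uv,x):
    r=rays(d,[uv])[0]; e=np.array(d['eye']); return (e+r*(x-e[0])/r[0]).round(1)
W=lambda u,v:((u-420)*560/380,v)
for nm,uv,sg in[('clipface top L',(565,147),-1),('clipface top R',(648,147),1),('back top L',(573,133),-1),('back top R',(643,132),1),('clipface low R',(641,290),1)]:
    print(nm,onx(w,W(*uv),p[0]+31*sg))
S_=lambda u,v:(310+u/3.5,110+v/3.5)
for nm,uv,sg in[('front TL',(90,208),1),('front TR',(178,238),-1),('front BR',(167,343),-1),('front BL',(97,310),1),('back TL',(113,186),1),('back TR',(196,213),-1),('back BR',(192,322),-1)]:
    print(nm,onx(s,S_(*uv),p[0]+31*sg))
E
```

```text
grasp [463.7 -13.1  91. ] 29.822563463822007 0.6605138923683853
clipface top L [432.7  -8.6 165.3]
clipface top R [494.7   0.6 158.2]
back top L [432.7  24.3 150.1]
back top R [494.7  25.2 150.2]
clipface low R [494.7 -43.4  79.8]
front TL [494.7   7.1 157.9]
front TR [432.7   7.7 157.2]
front BR [432.7   5.6  77.1]
front BL [494.7 -14.3  68.2]
back TL [494.7 -22.9 160.1]
back TR [432.7 -15.9 163.6]
back BR [432.7 -32.2  72.3]
```

The box leans at about 171° from standing where I need 90°. It probably clipped the mug on the way, because that joint-space path dipped. The grip itself is firm, so I'll slowly turn the tool back about 81°, which brings it nearly vertical, then check the box and re-measure the mug.

```bash
cat >> h.py <<'E'
def dang(deg): a=np.radians(deg); return np.array([0,np.cos(a),np.sin(a)])
E
python3 - <<'E'
from h import *
g=np.array(robot.current_tcp_pos())-19*D2
d=dang(-116); o=ori([1,0,0],d).tolist()
print(O2,o)
L(tcp([463.6,-33,130],d),ori=o,speed=45)
s=cam('side'); w=cam('wrist'); print(robot.current_t(),robot.current_finger_force(),robot.current_tcp_pos())
a=cv2.resize(s['img'][110:270,230:430],None,fx=2.6,fy=2.6,interpolation=cv2.INTER_CUBIC)[:416]
cv2.imwrite('pics/c3.png',np.hstack([cv2.resize(a,(520,416)),cv2.resize(w['img'],(280,416))]))
E
```

```text
[3.141592653589793, -0.9599310885968814, 1.5707963267948966] [3.141592653589793, 0.45378560551852587, 1.5707963267948966]
10.5417 29.78045292198658 [463.61972897 -41.8697025  113.20757489]
```

View pics/c3.png

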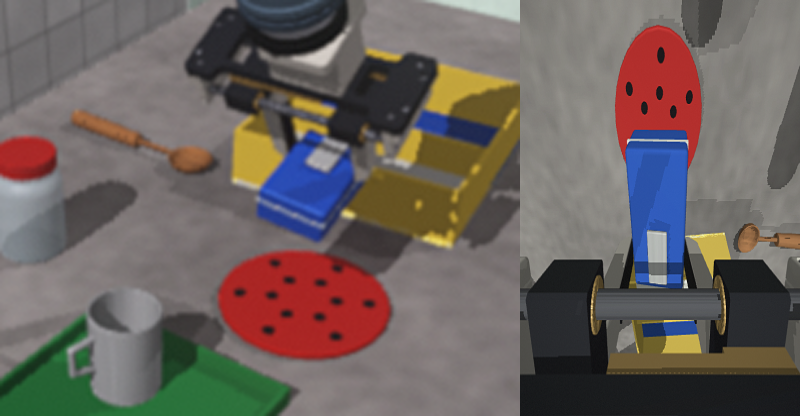

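The side crop shows the box held roughly flat with its clip up at (325,155). A quick tilt check by rays comes next, then I lay it down.

```bash
python3 - <<'E'
from h import *
s=cam('side'); p=np.array(robot.current_tcp_pos())
def onx(d,uv,x):
    r=rays(d,[uv])[0]; e=np.array(d['eye']); return (e+r*(x-e[0])/r[0]).round(1)
S_=lambda u,v:(230+u/2.6,110+v/2.6)
for nm,uv,sg in[('front L',(257,196),1),('front R',(325,222),-1),('back L',(305,133),1),('back R',(362,152),-1),('low R',(320,240),-1)]:
    print(nm,onx(s,S_(*uv),p[0]+31*sg))
print(p-19*dang(-116))
E
```

```text
front L [494.6  34.7 130.4]
front R [432.6  28.7 123.9]
back L [494.6 -47.9 154.1]
back R [432.6 -32.4 161.9]
low R [432.6  34.8 109.3]
[463.64502453 -33.55551214 130.25341755]
```

```bash
python3 - <<'E'
from h import *
d=dang(-97); o=ori([1,0,0],d).tolist()
L(tcp([463.6,-33,70],d),ori=o,speed=50)
print(L(tcp([463.6,-33,11+19],d),speed=40,f_stop=5),robot.current_tcp_pos(),robot.current_contact_force())
s=cam('side')
robot.move_gripper(0.9); robot.sleep(.3); s2=cam('side')
L(np.array(robot.current_tcp_pos())-100*d,speed=150)
robot.sleep(.1); print(robot.current_t())
w=cam('wrist'); s3=cam('side')
f=lambda i:cv2.resize(i['img'][150:270,290:410],(300,300),interpolation=cv2.INTER_CUBIC)
cv2.imwrite('pics/c4.png',np.vstack([np.hstack([f(s),f(s3)]),cv2.resize(w['img'],(400,300)).copy() if 0 else np.pad(cv2.resize(w['img'],(400,300)),((0,0),(0,200),(0,0)))]))
E
```

```text
False [463.86120683 -35.39227861  11.37648519] [ 0.62033658  0.49103375 -2.00103828]
15.05
```

View pics/c4.png

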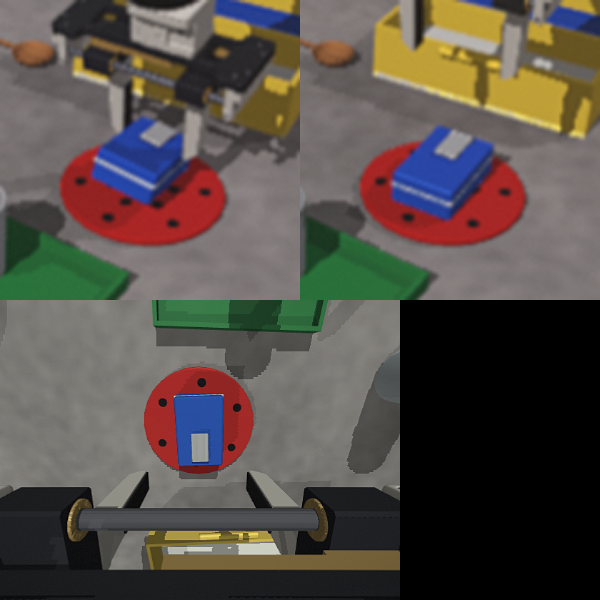

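The box lies flat on the trivet, clip up and let go (wrist view centre (199,430)). Now I measure it closely, pick it up from above and lay it in the white bay, stopping above for a check.

```bash
cat >> h.py <<'E'
TY=.06; TC=np.array([517.5,-303.5,0])
def tote(x,y,z): return TC+x*hv(TY)+y*hv(TY+np.pi/2)+z*U
E
python3 - <<'E'
from h import *
w=cam('wrist')
h=cv2.cvtColor(w['img'],cv2.COLOR_BGR2HSV); m=cv2.inRange(h,(105,120,60),(125,255,255)); m[:90]=0; m[260:]=0; m[:,:200]=0; m[:,360:]=0
c=max(cv2.findContours(m,cv2.RETR_EXTERNAL,cv2.CHAIN_APPROX_NONE)[0],key=cv2.contourArea)
P=plane(w,cv2.boxPoints(cv2.minAreaRect(c)),42); print(P.round(1).tolist())
r=cv2.minAreaRect(P[:,:2].astype(np.float32)); print(r)
C=P.mean(0)[:2]
e=[P[i]-P[(i+1)%4] for i in range(4)]; l=max(e,key=np.linalg.norm); l=l*np.sign(l[1])
ya=np.arctan2(l[1],l[0])-np.pi/2; print('C',C,'yaw',ya)
dn=-U; o=ori(hv(ya),dn).tolist()
L([*C,70],ori=o,speed=120)
print(L([*C,13],speed=70,f_stop=12)); robot.move_gripper(0.0)
print(robot.current_gripper_width(),robot.current_finger_force())
L([*C,130],speed=120)
o2=ori(hv(TY),dn).tolist(); p=tote(0,70,0)
L([p[0],p[1],150],ori=o2,speed=140)
print(robot.current_t(),robot.current_finger_force(),robot.current_gripper_width())
s=cam('side'); w=cam('wrist'); t=cam('top')
cv2.imwrite('pics/c5.png',np.hstack([cv2.resize(s['img'][90:220,300:450],(400,347),interpolation=cv2.INTER_CUBIC),cv2.resize(w['img'],(400,347))]))
cv2.imwrite('pics/top5.png',t['img'])
E
```

```text
[[433.1, 39.8, 42.0], [492.8, 41.5, 42.0], [500.0, -55.1, 42.0], [431.7, -57.3, 42.0]]
((464.2839050292969, -7.722892761230469), (68.27388763427734, 97.03125), 1.8521313667297363)
C [464.40008296  -7.79143645] yaw -0.014108753040429578
False
0.004755725059464488 0.0
20.9417 0.0 0.005278955332944949
```

View pics/c5.png

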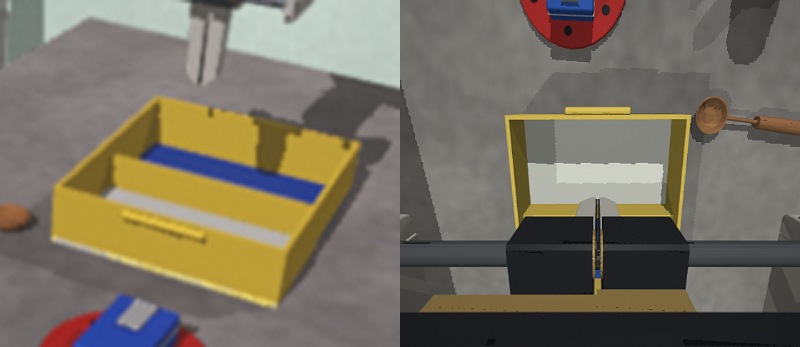

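The grip missed: the gripper shut empty and the box is still on the trivet. I'll go back above it and measure its pose numerically, including the clip and the end seams, and check the mug and time too.

```bash
cat >> h.py <<'E'
def soap(w,roi,z=42):
    h=cv2.cvtColor(w['img'],cv2.COLOR_BGR2HSV); m=cv2.inRange(h,(105,120,60),(125,255,255)); k=np.zeros_like(m); x0,y0,x1,y1=roi; k[y0:y1,x0:x1]=m[y0:y1,x0:x1]
    c=max(cv2.findContours(k,cv2.RETR_EXTERNAL,cv2.CHAIN_APPROX_NONE)[0],key=cv2.contourArea)
    f=np.zeros_like(m); cv2.drawContours(f,[c],-1,255,-1)
    b=cv2.boxPoints(cv2.minAreaRect(c)); g=(f>0)&(k==0); v,u=np.nonzero(g&(h[...,1]<60))
    print('rect',b.round().tolist(),plane(w,b,z)[:,:2].round(1).tolist(),'grey',len(u),plane(w,[[u.mean(),v.mean()]],z+4).round(1) if len(u) else '')
    return c,b
E
python3 - <<'E'
from h import *
t=cv2.imread('pics/top5.png'); d=cam('top'); d['img']=t
soap(d,(280,220,370,310))
robot.move_gripper(0.9)
L([464.4,-70,150],ori=ori([1,0,0],-U).tolist(),speed=200)
print(robot.current_t())
w=cam('wrist'); print(w['eye'],w['orientation']); c,b=soap(w,(120,20,440,330)); print('n',cv2.contourArea(c))
h=cv2.cvtColor(w['img'],cv2.COLOR_BGR2HSV); r=cv2.inRange(h,(0,120,60),(8,255,255))|cv2.inRange(h,(172,120,60),(180,255,255))
c=max(cv2.findContours(r,cv2.RETR_EXTERNAL,cv2.CHAIN_APPROX_NONE)[0],key=cv2.contourArea); e=cv2.fitEllipse(cv2.convexHull(c)); print('trivet',plane(w,e[0],8),e)
cv2.imwrite('pics/w6.png',w['img'])
E
```

```text
rect [[307.0, 276.0], [307.0, 251.0], [345.0, 251.0], [345.0, 276.0]] [[435.0, 35.4], [495.1, 37.0], [497.8, -54.7], [437.7, -56.0]] grey 152 [[465.9 -28.4  46. ]]
23.5
[4.64138670e+02 2.26461052e-01 3.52927697e+02] [ 2.87969821e+00 -4.76400963e-04 -2.85130889e-04]
rect [[245.0, 93.0], [305.0, 93.0], [305.0, 186.0], [245.0, 186.0]] [[433.2, 36.8], [492.9, 36.8], [495.2, -56.9], [430.6, -56.9]] grey 818 [[464.7 -28.4  46. ]]
n 5280.5
trivet [[463.13780252  -3.99479662   8.        ]] ((275.25164794921875, 134.9307098388672), (137.6464080810547, 141.9607696533203), 179.75250244140625)
```

The box hasn't moved, at (463,-9). I'll retry with readings at each step.

```bash
python3 - <<'E'
from h import *
L([463.5,-10,70],speed=150); print(robot.current_tcp_pos(),robot.current_gripper_width())
print(L([463.5,-10,13],speed=70),robot.current_tcp_pos(),robot.current_gripper_width(),robot.current_contact_force())
robot.move_gripper(0.4)
print(robot.current_gripper_width(),robot.current_finger_force(),robot.current_tcp_pos(),robot.current_t())
c,b=soap(cam('top'),(280,220,370,310))
E
```

```text
[464.19726304 -10.57113221  70.46399045] 0.8979332037516403
False [463.88712383 -10.09467453  13.3181789 ] 0.9056128207247196 [ 0.62017329 -0.34316756 -0.68003254]
0.40182893215209237 0.0 [463.49756988 -10.01310807  12.9885779 ] 26.2333
rect [[307.0, 252.0], [311.0, 252.0], [311.0, 265.0], [307.0, 265.0]] [[492.7, 36.9], [493.0, 27.2], [461.7, 26.4], [461.4, 36.1]] grey 0
```

```bash
python3 - <<'E'
from h import *
s=cam('side'); w=cam('wrist')
print(robot.current_t())
cv2.imwrite('pics/c7.png',np.hstack([cv2.resize(s['img'][150:270,290:410],(400,400),interpolation=cv2.INTER_CUBIC),cv2.resize(w['img'],(400,400))]))
E
```

```text
26.3833
```

View pics/c7.png

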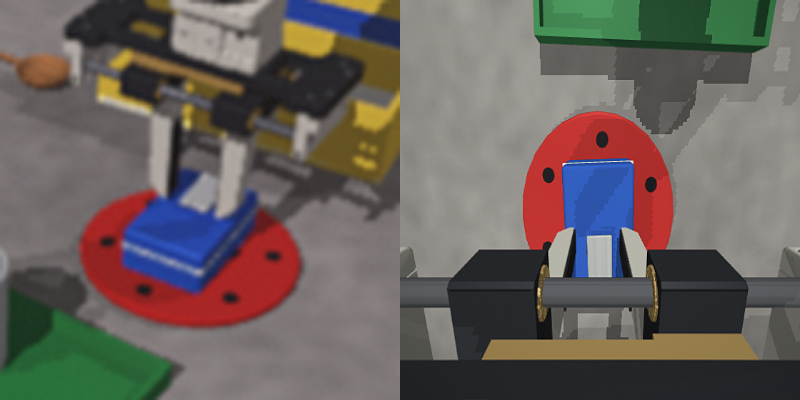

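The last picture is revealing. With the TCP reported at z=13 the fingertips, at (225,215) and (165,198) in the side crop, stand over the top of the box beside the clip. The real fingertips therefore sit well short of the reported TCP, which also explains the first grasp holding the box about 20 mm too high. I'll triangulate the tips from these pixels.

```bash
python3 - <<'E'
from h import *
s=cam('side')
S_=lambda u,v:(290+u*.3,150+v*.3)
e=np.array(s['eye'])
print('expected tip px in crop',((proj(s,[[463.5-19,-10,13],[463.5+19,-10,13],[463.5,-10,42]])-[290,150])/.3).round())
for uv,x in[((228,217),463.5-19),((165,197),463.5+19),((240,215),463.5-25)]:
    r=rays(s,[S_(*uv)])[0]; print('y-plane',e+r*(-10-e[1])/r[1],'x-plane',e+r*(x-e[0])/r[0])
E
```

```text
expected tip px in crop [[212. 250.]
 [166. 232.]
 [192. 209.]]
y-plane [435.53930523 -10.          46.58094779] x-plane [444.5        -31.41035487  29.9161376 ]
y-plane [485.56887105 -10.          43.59618839] x-plane [482.5         -3.72182948  48.50914935]
y-plane [426.84077577 -10.          51.93087705] x-plane [438.5        -38.69612678  29.81087383]
```

The tips are about 30 mm short of the reported TCP along the tool. I'll calibrate exactly by touching the box top (z = 42), then re-grasp with that offset.

```bash
python3 - <<'E'
from h import *
hit=L([463.5,-10,-8],speed=18,f_stop=3); z=robot.current_tcp_pos()[2]; off=42-z
print(hit,z,'off',off,robot.current_contact_force(),robot.current_t())
L([463.5,-10,60-off],speed=120)
robot.move_gripper(0.9)
if hit and 20<off<45:
    print(L([463.5,-10,15-off],speed=80,f_stop=6),robot.current_tcp_pos())
    robot.move_gripper(0.0); print(robot.current_gripper_width(),robot.current_finger_force())
    L([463.5,-10,45-off],speed=60); print(robot.current_gripper_width(),robot.current_finger_force(),robot.current_t())
    c,b=soap(cam('wrist'),(120,20,440,330),75)
E
```

```text
True 5.074379864217201 off 36.9256201357828 [ 0.03599684 -0.13799212  5.83875072] 27.0417
False [463.71881805 -10.03510828 -21.81902302]
0.6656214854478019 29.877535700798035
0.668198766022568 29.883389174938202 30.0833
rect [[212.0, 178.0], [336.0, 178.0], [336.0, 291.0], [212.0, 291.0]] [[432.9, 39.6], [490.9, 39.6], [494.0, -19.5], [429.5, -19.6]] grey 0
```

Firm grip at full width (62 mm). Next: carry it to the white bay and set it down on contact.

```bash
echo "OFF=36.9" >> h.py; python3 - <<'E'
from h import *
L([463.5,-10,120-OFF],speed=170)
o2=ori(hv(TY),-U).tolist(); p=tote(0,70,0)
L([p[0],p[1],120-OFF],ori=o2,speed=150)
print(robot.current_finger_force(),robot.current_gripper_width(),robot.current_t())
L([p[0],p[1],40-OFF],speed=120)
print(L([p[0],p[1],4-OFF],speed=30,f_stop=5),robot.current_tcp_pos(),robot.current_contact_force(),robot.current_t())
E
```

```text
29.88349199295044 0.664140788429268 32.4
True [ 513.04179328 -233.52202932  -24.90462889] [ 0.15118104 -0.5008651   3.34951405] 34.0917
```

It touched at exactly the expected height. I'll release it, check the box in the bay, and locate the mug from the top camera.

```bash
python3 - <<'E'
from h import *
robot.move_gripper(0.9); p=robot.current_tcp_pos()
L([p[0],p[1],140-OFF],speed=170); print(robot.current_t())
w=cam('wrist'); print('box (expect ~ tote 0,70 =',tote(0,70,0).round()); soap(w,(120,20,440,330),39)
t=cam('top'); h=cv2.cvtColor(t['img'],cv2.COLOR_BGR2HSV)
m=((h[...,1]<70)*255).astype(np.uint8); k=np.zeros_like(m); k[206:274,162:268]=m[206:274,162:268]
k=cv2.morphologyEx(k,cv2.MORPH_CLOSE,np.ones((3,3)))
c=max(cv2.findContours(k,cv2.RETR_EXTERNAL,cv2.CHAIN_APPROX_NONE)[0],key=cv2.contourArea)
f=np.zeros_like(k); cv2.drawContours(f,[c],-1,255,-1); o=cv2.morphologyEx(f,cv2.MORPH_OPEN,cv2.getStructuringElement(cv2.MORPH_ELLIPSE,(15,15)))
c2=max(cv2.findContours(o,cv2.RETR_EXTERNAL,cv2.CHAIN_APPROX_NONE)[0],key=cv2.contourArea)
(u,v),r=cv2.minEnclosingCircle(c2); print('area',cv2.contourArea(c),'circle',u,v,r)
q=c.reshape(-1,2); dd=np.hypot(*(q-[u,v]).T); i=dd.argmax(); print('far',q[i],dd[i])
M=plane(t,[[u,v]],83)[0]; H=plane(t,[q[i]],65)[0]; print(M,np.arctan2(H[1]-M[1],H[0]-M[0])-np.pi/2)
E
```

```text
35.5917
box (expect ~ tote 0,70 = [ 513. -234.    0.]
rect [[244.0, 158.0], [310.0, 158.0], [310.0, 256.0], [244.0, 256.0]] [[478.8, -186.5], [538.0, -182.9], [546.5, -277.7], [481.8, -281.7]] grey 918 [[ 513.8 -251.7   43. ]]
area 547.0 circle 248.86363220214844 233.0454559326172 13.484868049621582
far [229 224] 21.826226363967454
[534.67531436 175.95707157  83.        ] -0.38707007540320304
```

```bash
python3 - <<'E'
from h import *
a=-.39; o=ori(hv(a),-U).tolist(); M=np.array([533.,178.,83.])
robot.move_ptp([M[0]-60*np.cos(a+np.pi/2)*1.,M[1]-60*np.sin(a+np.pi/2),200-OFF],o)
print(robot.current_t())
w=cam('wrist'); h=cv2.cvtColor(w['img'],cv2.COLOR_BGR2HSV)
pm=proj(w,[M])[0]; R0=np.abs(proj(w,[M+31*hv(a)])[0]-pm).max(); print('pred',pm,R0)
g=cv2.GaussianBlur(cv2.cvtColor(w['img'],cv2.COLOR_BGR2GRAY),(3,3),0)
hc=cv2.HoughCircles(g,cv2.HOUGH_GRADIENT,1.5,40,param1=100,param2=25,minRadius=int(R0*.85),maxRadius=int(R0*1.2))
if hc is not None:
    for c in hc[0][:6]: print(c.round(1),plane(w,[c[:2]],83).round(1))
ok=((h[...,1]<70)&(h[...,2]>40)).astype(np.uint8); k=np.zeros_like(ok); x,y=pm.astype(int); q=int(R0*1.8); sl=np.s_[max(0,y-q):y+q,max(0,x-q):x+q]; k[sl]=ok[sl]
c=max(cv2.findContours(k,cv2.RETR_EXTERNAL,cv2.CHAIN_APPROX_NONE)[0],key=cv2.contourArea); print(cv2.boundingRect(c),cv2.minEnclosingCircle(c))
E
```

```text
37.0417
pred [276.19900464 142.20010316] 32.92418995302734
[276.8 141.8  32.8] [[533.6 178.2  83. ]]
[527.2 182.2  33.2] [[744.3  49.8  83. ]]
[422.2 315.8  36.4] [[611.1 -56.6  83. ]]
[234.8 192.8  38.1] [[476.8 148.6  83. ]]
[468.8 170.2  31.5] [[694.5  83.   83. ]]
(245, 87, 65, 90) ((276.5, 131.5), 44.52537155151367)
```

The rim matches the prediction, (533.6,178.2), with the handle aligned. I'll grasp and carry it high to the blue bay.

```bash
python3 - <<'E'
from h import *
m=[533.6,178.2]
L([*m,100-OFF],speed=150)
print(L([*m,48-OFF],speed=80,f_stop=8))
robot.move_gripper(0.0); print(robot.current_gripper_width(),robot.current_finger_force(),robot.current_t())
L([*m,170-OFF],speed=150)
p=tote(0,-80,0)
L([p[0],p[1],170-OFF],ori=ori(hv(TY),-U).tolist(),speed=200)
print(robot.current_finger_force(),robot.current_gripper_width(),robot.current_t())
L([p[0],p[1],75-OFF],speed=120)
print(L([p[0],p[1],40-OFF],speed=30,f_stop=4),robot.current_tcp_pos(),robot.current_contact_force(),robot.current_t())
E
```

```text
False
0.648304740240477 29.990238547325134 39.325
29.989767372608185 0.6428727886841421 43.25
True [ 522.43393429 -383.17289627   11.19557101] [-0.01753871  0.47961784  2.26298698] 45.0333
```

Contact came at exactly the floor height. I'll release, retract and check numerically.

```bash
python3 - <<'E'
from h import *
robot.move_gripper(0.9); p=robot.current_tcp_pos()
L([p[0],p[1],180-OFF],speed=120)
L([p[0]-30,p[1]+0,230-OFF],speed=150)
w=cam('wrist'); M=np.array([522.4,-383.2,83.])
pm=proj(w,[M])[0]; R0=np.abs(proj(w,[M+31*hv(0)])[0]-pm).max(); print('pred',pm,R0)
g=cv2.GaussianBlur(cv2.cvtColor(w['img'],cv2.COLOR_BGR2GRAY),(3,3),0)
hc=cv2.HoughCircles(g,cv2.HOUGH_GRADIENT,1.5,30,param1=100,param2=22,minRadius=int(R0*.85),maxRadius=int(R0*1.2))
if hc is not None:
    for c in sorted(hc[0],key=lambda c:np.hypot(*(c[:2]-pm)))[:2]: print(c.round(1),plane(w,[c[:2]],83).round(1))
b=proj(w,[tote(0,70,39)])[0].astype(int); print('box px',b); soap(w,(max(0,b[0]-70),max(0,b[1]-70),b[0]+70,b[1]+70),39)
print(robot.current_contact_force(),robot.current_t())
E
```

```text
pred [305.18625808 200.73019105] 28.113788667868278
[303.8 200.2  25.6] [[ 520.8 -382.8   83. ]]
[308.2  81.8  23.8] [[ 515.2 -262.4   83. ]]
box px [304  60]
rect [[276.0, 13.0], [332.0, 13.0], [332.0, 108.0], [276.0, 108.0]] [[478.8, -189.4], [538.6, -186.0], [549.0, -281.7], [484.4, -285.5]] grey 747 [[ 513.7 -252.3   43. ]]
[ 0.72795446 -1.40565979 -0.61674855] 47.5
```

The mug stands where it was set, with its rim where an upright mug's should be, and the box is unchanged, so I'm handing in.

```bash
python3 -c "
from bench import robot
print(robot.hand_in())"
```

```text
the job is handed in; nothing more can be done
None
```

I handed the job in at about 47.5 s, before any verdict came back: by my camera checks, the mug is upright in the blue bay and the soap box is flat, clip up, in the white bay after being let go on the trivet.

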